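# Press a dowelled joint home in the ratchet press

### The job

The rail of the wooden T-joint in the ratchet press is not fully home on its two dowels: pump the press's trigger until the joint is closed up against the stop and the trigger has turned clearly stiff, then let go so that the ratchet alone holds the squeeze, without crushing the wood. Then press the release button and keep it down until the jaw has sprung right back, lift the closed joint out and lay it flat in the wooden tray, leaving the other things on the bench where they are.

Things in the scene. Friction and masses are not known exactly. Their poses are not given: they have to be found in the camera images.
- press: Ratchet press fixed on the bench: plywood baseboard 390 x 100 mm, 12 mm thick; origin at the centre of its underside, z up, +x = the way the jaw advances, to the stop. Grey housing, 52 mm wide, on the board from x = -160 to -50 mm, top at z = 62 mm.
- bar_axis (a point): Middle of the housing, on the axis of the toothed steel bar (14 x 16 mm) that carries the jaw; its tail sticks out behind, to x = -177 mm in the press's frame. A full squeeze of the trigger advances the free jaw by 2 clicks of 6 mm; the ratchet keeps every click passed when the trigger is let go; an uncompleted click is lost. The jaw can travel 85 mm.
- pad: Rubber jaw pad 12 x 50 x 34 mm on a coil spring (3 N/mm) at the end of the bar. Origin at the centre of its front face; axes as the press; fully back it is at x = 0, z = 32 mm there. Once the joint is closed the pad stands still and each further click adds up to 18 N. 24 N or more on the pad is a proper squeeze, over 66 N crushes the wood.
- trigger_grip (a point): Centre of the black ball knob, 30 mm across, on top of the trigger lever; z axis up along the lever. At rest (leaning back 0.3 rad) it is at x = -156, z = 140 mm in the press's frame. Push it towards the press's +x; at the end of its swing it is at x = -98, z = 141 mm. Let go, it springs back by itself.
- trigger_hinge (a point): Hinge pin of the trigger lever (along y), x = -125, z = 40 mm in the press's frame; swing 0.56 rad. Steady push at the knob: 2 to 6 N with the jaw running free, 6 to 10 N while the rail slides, then rising with the squeeze: 16 to 19 N is a proper one, over 22 N crushes. Each click gives brief knocks of up to 30 N: judge by the steady push, in short steps at the end.
- button_top (a point): Centre of the top of the round steel release button, 24 mm across, on the housing at x = -80, y = 0, z = 80 mm in the press's frame; it goes down 12 mm. With the jaw loaded it resists with up to 14 N and gives way 3 to 7 mm down, then needs 5 N. Kept 9 mm or more down, a spring draws the jaw right back in about 1 s; let up too early, the ratchet catches.
- stop_face (a point): The wooden stop, a block 20 x 100 mm, 46 mm high, pinned on the board across the press's axis; its place along the board varies. The point lies in the middle of its front face, 20 mm above the board; x axis as the press.
- rail_mid (a point): Centre of the rail, the wooden bar 80 mm long (its own x), 40 mm wide (y), 40 mm high (z), that lies along the press's axis between the jaw pad and the stile. +x points to the stile. The whole T-joint is loose (260 g) and lies on the board.
- stile_mid (a point): Centre of the stile, the wooden crosspiece 40 mm (its x) x 90 mm (y) x 40 mm high, between the rail and the stop. With the joint home its centre is 60 mm from rail_mid.
- rail (a joint): Gap in m between rail and stile: 0 = fully home, 0.006 to 0.012 at the start. Two tight dowels hold it by 14 N of friction, so that it stays as it is when lifted.
- tray: Wooden tray fixed on the bench, 200 (x) x 180 (y) mm outside, walls 6 mm thick and 22 mm high, floor 6 mm thick. Origin at the centre of its underside.
- tape_1: Roll of masking tape lying on the bench, 96 mm across, 25 mm high; leave alone.
- block_plane: Block plane, 52 x 164 x 51 mm; leave alone.
- sanding_block: Cork sanding block, 65 x 112 x 36 mm; leave alone.
There are look-alikes about, which are no part of the job. Leave any blue look-alike of the part that bears rail_mid alone.

How it is judged:
By the outcome, as a careful person would: the job done as asked, in the order asked, and still so for the second after the job is handed in, with the robot touching nothing.
It also fails if it takes over 72 s, if anything falls off the work surface, if the arm or the gripper's body presses on something with over 40 N, if the wrist force passes 120 N, or if a joint passes its speed limit or range.

### The arm

A 7-joint arm with a two-finger parallel gripper is mounted at the origin on the work surface; the furniture and walls round the work are solid. World frame = base frame: x ahead of the robot, y to its left, z up, the work surface at z = 0. Lengths are in m, angles in rad, forces in N, time in s.
With the tool pointing down it reaches from about 0.4 to 0.9 m from the base axis. Payload 5.5 kg.
Tool frame: the origin (TCP) lies on the centre line of the jaws, within the pads' length; the fingertips stand 11 mm ahead of it and the grasp point (between the pads) lies 8 mm behind it (tips_ahead is the distance from the TCP to the fingertips, in m); z points along the fingers, y is the direction in which the jaws open and shut (so a half turn about z gives the same grasp; the last joint's range is limited). The gripper opens to 92 mm and grips with 3 to 60 N. Pads are 19 mm wide; open, the fingers measure 130 mm over their backs; the gripper's body (75 mm by 190 mm) begins 47 mm behind the grasp point.
Start: joints at [-0.842, 0.501, -0.427, 1.55, 0.221, 1.138, -0.21], TCP at [0.292, 0.581, 0.238] pointing down, gripper open.
Joint ranges: [-2.88, 2.88], [-0.31, 2.03], [-1.54, 1.56], [0.2, 2.42], [-1.41, 4.55], [0.19, 2.02], [-2.57, 2.57]. Speed limits (rad/s): [2.57, 2.57, 3.14, 3.14, 3.14, 3.14, 3.14].

### API

Orientations are given as [roll, pitch, yaw] about the fixed x, y, z axes, in that order (R = Rz(yaw) Ry(pitch) Rx(roll)).
In Python, from plant import reach, move_l, move_joints, set_gripper, wait, ik, observe, camera, PlanningError, job_done, tips_ahead gives the robot as it stands. The module is installed in compiled form; this text tells all that it offers. Calls block until the motion is done:
- reach(position, orientation): joint-space move of the TCP to a pose.
- move_l(position, orientation=None, velocity=0.15, contact_N=None): straight line of the TCP; orientation=None keeps the orientation; velocity is the mean speed in m/s. With contact_N (N) it stops when the force on the tool has changed by that much, and returns True; else False.
- move_joints(angles): joint-space move.
- set_gripper(opening): finger opening in m; the grip force is fixed at half the most; returns when the fingers have stopped.
- wait(seconds).
- ik(position, orientation): joint angles nearest the present ones, or None.
- observe(): the state.
- camera(name): name is "side" or "top" or "wrist"; returns a dict with "image" (480x640x3 uint8, red, green, blue), "vfov" (degrees; the focal length in pixels is half the picture's height over the tangent of half this angle, whatever the lens; pixels are square), "cx", "cy" (the principal point, pixels), "R" (3x3) and "t" (3): a world point X has camera coordinates R X + t; the wrist camera has in their place "mount" (4x4, takes a point from camera to tool coordinates, whose origin is the TCP and whose axes are the flange's). Camera axes: x right, y down, z forward; pixel columns grow to the right and rows downward; lengths in m; the calibration is good to about 2 mm. A picture is of the moment at which its call begins: read the wrist's pose just before it. There is no depth.
A pose or a line that the arm cannot do raises PlanningError and nothing moves.
- job_done(): hands the job in, once; it reports no verdict.
The state is a dict: "clock": time; "joints": joint angles; "joint_vel": joint speeds; "effort": joint torques, N m; "position": TCP position; "eef_rot": TCP orientation; "ft_force": force on the tool from outside, world axes, zero at the start; "ft_torque": the same for the moment, N m; "finger_gap": finger opening in m.
Only numpy, scipy, OpenCV 4.12 (cv2) and the standard library are available. Lean on these libraries where they do the work, as an engineer would, in place of code of your own. Each camera call takes 0.05 s, during which the arm holds its last target.

## Working session

There is one attempt and no reset: what is moved stays moved. The work goes in short steps, each a Python script; the robot and the scene stay as the last script left them, time stands still between calls to the robot, and variables do not carry over. Pictures are saved under pics/ and viewed, and the job is handed in when it is done.

```bash
mkdir -p pics; ls; python3 - <<'E'
from plant import *
import cv2
o=observe(); print(o['clock'],o['position'],o['eef_rot'],o['finger_gap'],tips_ahead)
for n in ['side','top','wrist']:
    c=camera(n); cv2.imwrite(f'pics/{n}0.png',c['image'][:,:,::-1])
    print(n,c['vfov'],c['cx'],c['cy'],[c.get(k) for k in('R','t','mount')])
E
```

```text
pics
0.0 [0.29169332 0.58012246 0.23668536] [-3.13964272e+00 -5.37911540e-05  2.67580781e+00] 0.09197116469781248 0.011
side 48.43543108593925 325.596030528962 239.65330621010565 [array([[ 0.99627543, -0.08359971, -0.02112691],
       [-0.06698032, -0.59599939, -0.80018646],
       [ 0.05430373,  0.7986212 , -0.59937908]]), array([-0.5158125 ,  0.07153423,  1.26856973]), None]
top 57.15604706788628 319.22952198496455 240.7136742372191 [array([[-0.01100715, -0.99978774,  0.01741592],
       [-0.9974536 ,  0.00975078, -0.07064876],
       [ 0.07046394, -0.01814921, -0.99734921]]), array([-0.04232927,  0.53081979,  1.0166382 ]), None]
wrist 65.07985791827926 319.694763202873 241.76174231224738 [None, None, array([[ 3.53945295e-04, -9.57311251e-01, -2.89058893e-01,
         7.70494724e-02],
       [ 9.99999934e-01,  3.15271359e-04,  1.80352357e-04,
        -1.84349212e-04],
       [-8.15213505e-05, -2.89058938e-01,  9.57311299e-01,
        -1.45830838e-01],
       [ 0.00000000e+00,  0.00000000e+00,  0.00000000e+00,
         1.00000000e+00]])]
```

View pics/side0.png

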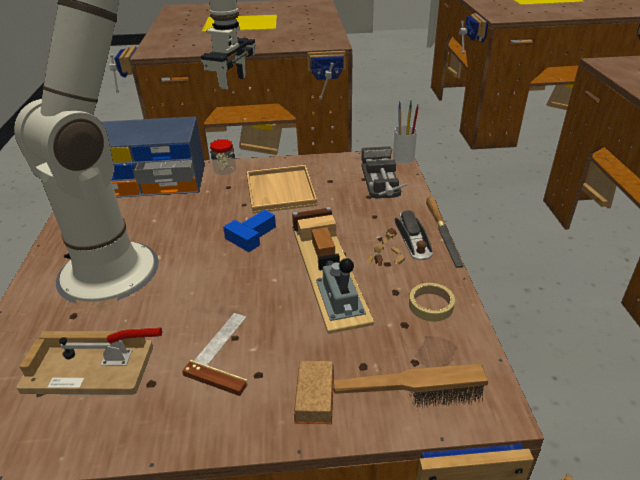

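View pics/top0.png

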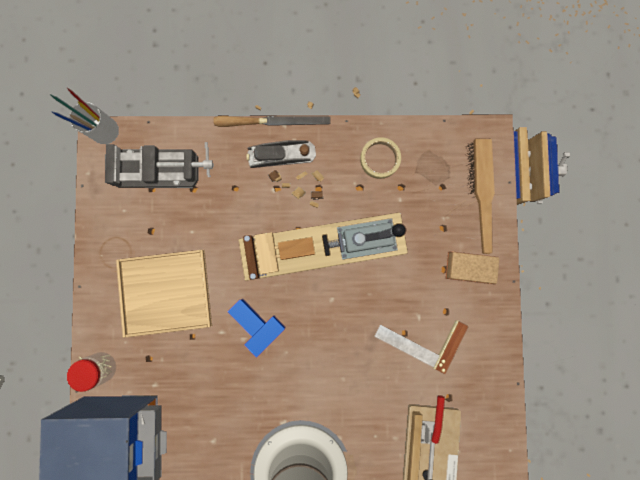

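View pics/wrist0.png

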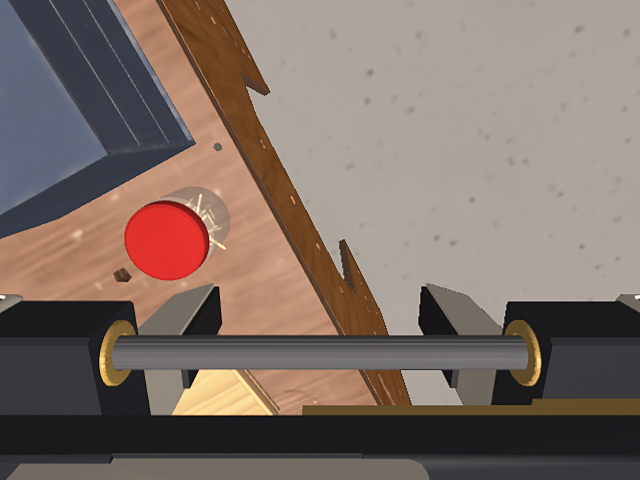

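The press runs from the knob (top view 399,230) to the dark stop (249,256). The stile is the pale block (264,253), the rail is the orange-brown block (297,247) and the pad is black (326,245). The blue T at (256,328) is the look-alike, to be left alone. Next I'll enlarge both views.

```bash
python3 - <<'E'
import cv2
a=cv2.imread('pics/top0.png')[195:290,225:425]; cv2.imwrite('pics/topz.png',cv2.resize(a,None,fx=4,fy=4,interpolation=cv2.INTER_CUBIC))
a=cv2.imread('pics/side0.png')[200:340,280:385]; cv2.imwrite('pics/sidez.png',cv2.resize(a,None,fx=4,fy=4,interpolation=cv2.INTER_CUBIC))
E
```

```text
(no output)
```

View pics/topz.png

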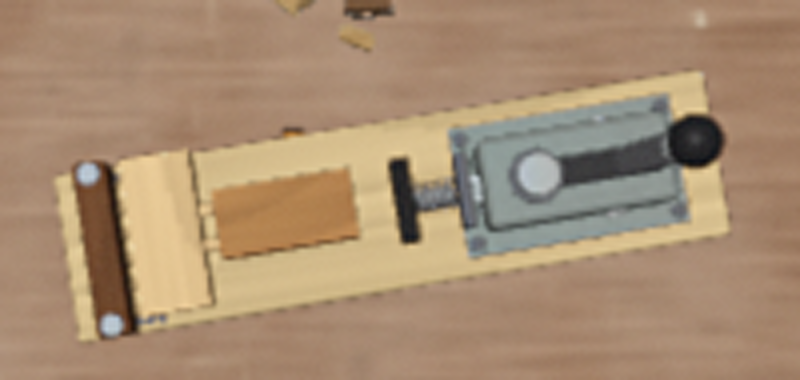

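View pics/sidez.png

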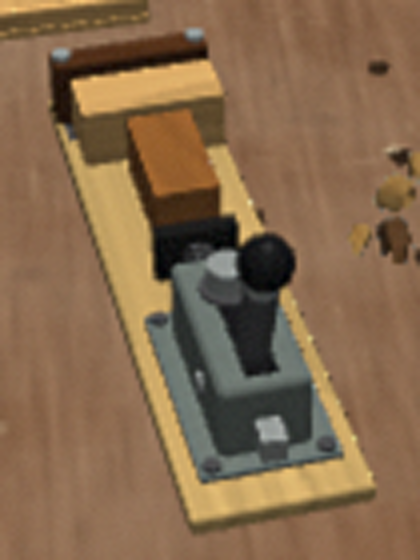

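```bash
cat > h.py <<'E'
import numpy as np, cv2
CAM={'top':dict(v=57.15604706788628,c=(319.22952198496455,240.7136742372191),R=np.array([[-0.01100715,-0.99978774,0.01741592],[-0.9974536,0.00975078,-0.07064876],[0.07046394,-0.01814921,-0.99734921]]),t=np.array([-0.04232927,0.53081979,1.0166382])),
'side':dict(v=48.43543108593925,c=(325.596030528962,239.65330621010565),R=np.array([[0.99627543,-0.08359971,-0.02112691],[-0.06698032,-0.59599939,-0.80018646],[0.05430373,0.7986212,-0.59937908]]),t=np.array([-0.5158125,0.07153423,1.26856973]))}
def ray(cam,px):
    c=CAM[cam]; f=240/np.tan(np.radians(c['v']/2))
    d=np.array([(px[0]-c['c'][0])/f,(px[1]-c['c'][1])/f,1.]); o=-c['R'].T@c['t']; d=c['R'].T@d
    return o,d/np.linalg.norm(d)
def plane(cam,px,z):
    o,d=ray(cam,px); return o+d*(z-o[2])/d[2]
def tri2(r):
    A=0;b=0
    for o,d in r:
        P=np.eye(3)-np.outer(d,d); A=A+P; b=b+P@o
    X=np.linalg.solve(A,b); return X,[np.linalg.norm((np.eye(3)-np.outer(d,d))@(X-o)) for o,d in r]
def tri(a,b): return tri2([ray('top',a),ray('side',b)])
E
python3 - <<'E'
from h import *
np.set_printoptions(precision=4,suppress=True)
T=lambda x,y:((x-1.5)/4+225,(y-1.5)/4+195)
S=lambda x,y:((x-1.5)/4+280,(y-1.5)/4+200)
b=[plane('top',T(*p),.012)[:2] for p in [(703,72),(729,234),(80,341),(56,178)]]
print('board',b)
rect=[np.linalg.norm(b[i]-b[(i+1)%4]) for i in range(4)]; print(rect)
d=(b[3]+b[2]-b[0]-b[1])/2; yaw=np.arctan2(d[1],d[0]); c=np.mean(b,0); print('centre',c,'yaw',yaw)
Rz=np.array([[np.cos(yaw),-np.sin(yaw)],[np.sin(yaw),np.cos(yaw)]])
for n,a,s in [('knob',(695,140),(266,263)),('button',(539,175),(225,264)),('railNL',(358,238),(150,195)),('railNR',(349,168),(217,184)),('stNL',(213,305),(77,117)),('stNR',(190,150),(223,97)),('stFR',(117,158),(210,62)),('boardNL',(729,234),(190,517)),('boardNR',(703,72),(372,487))]:
    X,e=tri(T(*a),S(*s)); print(n,X,np.round(e,4),'press frame',Rz.T@(X[:2]-c),X[2])
for n,p,z in [('railNL',(358,238),.052),('railNR',(349,168),.052),('railFL',(224,258),.052),('railFR',(214,187),.052),('stNL',(213,305),.052),('stNR',(190,150),.052),('stFR',(117,158),.052),('stFL',(137,318),.052),('button',(539,175),.08),('knob',(695,140),.14),('padfront top',(390,160),.049),('padf bot',(402,243),.049)]:
    X=plane('top',T(*p),z); print(n,X,Rz.T@(X[:2]-c))
im=cv2.imread('pics/top0.png')
# tray corners
for p in [(117,261),(203,251),(210,325),(123,336)]: X=plane('top',p,.022); print('tray',X)
E
python3 - <<'E'
import cv2
a=cv2.imread('pics/top0.png')[240:345,105:220]; cv2.imwrite('pics/trayz.png',cv2.resize(a,None,fx=5,fy=5,interpolation=cv2.INTER_CUBIC))
a=cv2.imread('pics/side0.png')[150:220,235:330]; cv2.imwrite('pics/trayzs.png',cv2.resize(a,None,fx=5,fy=5,interpolation=cv2.INTER_CUBIC))
E
```

```text
board [array([ 0.5961, -0.2423]), array([ 0.4993, -0.2554]), array([0.4405, 0.128 ]), array([0.5365, 0.1422])]
[np.float64(0.09769237473131105), np.float64(0.38797352170286753), np.float64(0.09702918722941142), np.float64(0.38916159793812954)]
centre [ 0.5181 -0.0569] yaw 1.7238751008767377
knob [ 0.5434 -0.2114  0.1383] [0.0001 0.0001] press frame [-0.1565 -0.0015] 0.1383086233802509
button [ 0.5303 -0.1361  0.0769] [0.0003 0.0003] press frame [-0.0802  0.    ] 0.07693349175482958
railNL [ 0.4969 -0.0353  0.0489] [0.0008 0.0008] press frame [0.0245 0.0177] 0.04891558804720281
railNR [ 0.5366 -0.0306  0.05  ] [0.001 0.001] press frame [ 0.0232 -0.0223] 0.05001280944455992
stNL [0.4589 0.0473 0.0488] [0.0016 0.0016] press frame [0.112  0.0426] 0.04875879541776134
stNR [0.5486 0.0601 0.0475] [0.0005 0.0005] press frame [ 0.111  -0.0479] 0.047478607575111895
stFR [0.5445 0.102  0.0456] [0.0006 0.0006] press frame [ 0.153  -0.0503] 0.04564208708498077
boardNL [ 0.4995 -0.2556  0.0113] [0.0001 0.0001] press frame [-0.1936  0.0487] 0.011265805564292863
boardNR [ 0.5957 -0.2427  0.0097] [0.0007 0.0007] press frame [-0.1955 -0.0484] 0.009677069805088541
railNL [ 0.4976 -0.0353  0.052 ] [0.0244 0.017 ]
railNR [ 0.5375 -0.0306  0.052 ] [ 0.023  -0.0232]
railFL [0.4871 0.0407 0.052 ] [0.1012 0.0158]
railFR [0.5274 0.0462 0.052 ] [ 0.1004 -0.0249]
stNL [0.4606 0.047  0.052 ] [0.1115 0.041 ]
stNR [0.5487 0.0597 0.052 ] [ 0.1106 -0.048 ]
stFR [0.5445 0.1011 0.052 ] [ 0.1521 -0.0502]
stFL [0.4537 0.0899 0.052 ] [0.1549 0.0413]
button [ 0.5304 -0.1358  0.08  ] [-0.0799 -0.0001]
knob [ 0.5434 -0.211   0.14  ] [-0.1562 -0.0015]
padfront top [ 0.5421 -0.0541  0.049 ] [-0.0009 -0.0242]
padf bot [ 0.4946 -0.0604  0.049 ] [0.0001 0.0237]
tray [0.4876 0.4216 0.022 ]
tray [0.5088 0.2233 0.022 ]
tray [0.338 0.206 0.022]
tray [0.3157 0.4043 0.022 ]
```

View pics/trayz.png

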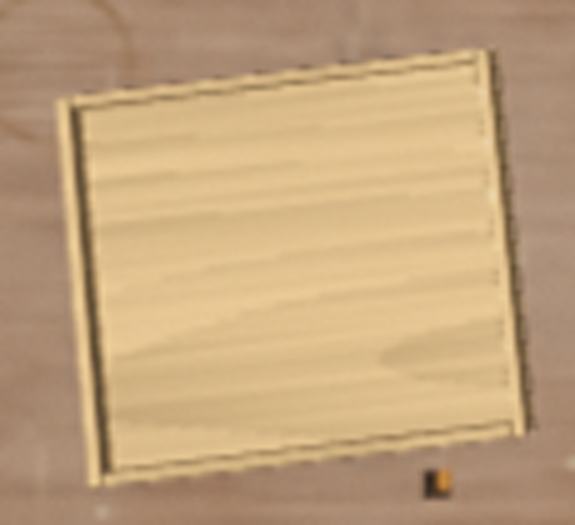

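View pics/trayzs.png

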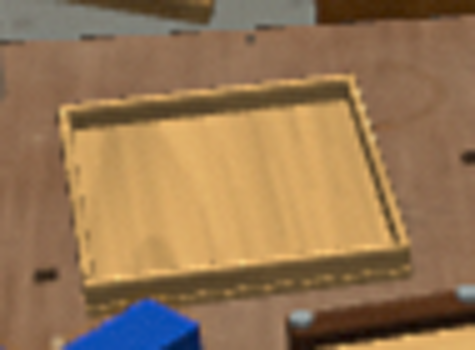

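```bash
cat >> h.py <<'E'
C=np.array([0.5181,-0.0569]); YAW=1.7239
def P(x,y,z): # press -> world
    return np.array([C[0]+np.cos(YAW)*x-np.sin(YAW)*y, C[1]+np.sin(YAW)*x+np.cos(YAW)*y, z])
AX=np.array([np.cos(YAW),np.sin(YAW),0]); YX=np.array([-np.sin(YAW),np.cos(YAW),0])
def toP(X): d=np.array(X)[:2]-C; return np.array([d@AX[:2],d@YX[:2]])
E
python3 - <<'E'
from h import *
from plant import *
np.set_printoptions(precision=4,suppress=True)
T=lambda x,y:((x-1.5)/4+225,(y-1.5)/4+195)
for p in [(104,165),(132,331),(75,168),(103,337)]: print('stop',toP(plane('top',T(*p),.058)))
t=[]
for a,s in [((60,100),(60,108)),((485,50),(90,284)),((525,433),None),((95,487),None)]:
    px=((a[0]-2)/5+105,(a[1]-2)/5+240); X=plane('top',px,.022); t.append(X); print('tray',X)
print(np.mean(t,0),[np.linalg.norm(t[i]-t[(i+1)%4]) for i in range(4)])
# tray heights by two views: top left<->side? far-right(side)=(352,77), near-right=(410,243)
S=lambda p:((p[0]-2)/5+235,(p[1]-2)/5+150)
Tt=lambda a:((a[0]-2)/5+105,(a[1]-2)/5+240)
for a,s in [((60,100),(352,77)),((485,50),(410,243)),((525,433),(85,284)),((95,487),(60,108))]: print('tri',tri(Tt(a),S(s)))
for yaw in (YAW,YAW-np.pi):
  for q in [P(-.2,0,.2),P(-.2,0,.142),P(-.11,0,.142),P(-.08,0,.09),P(.1,0,.027),np.array([.41,.31,.03])]:
    print(yaw,q,ik(q,[np.pi,0,yaw]))
E
```

```text
stop [ 0.1593 -0.0468]
stop [0.1581 0.0481]
stop [ 0.1757 -0.0478]
stop [0.1746 0.0487]
tray [0.4908 0.4226 0.022 ]
tray [0.5121 0.2266 0.022 ]
tray [0.3353 0.2069 0.022 ]
tray [0.3134 0.4029 0.022 ]
[0.4129 0.3147 0.022 ] [np.float64(0.19716373848971921), np.float64(0.17788294657567535), np.float64(0.19727176601747662), np.float64(0.17854571324368815)]
tri (array([0.4909, 0.4253, 0.0157]), [np.float64(0.00012986510501905395), np.float64(0.00012986510501908783)])
tri (array([0.5123, 0.2271, 0.0196]), [np.float64(0.0001061749319443053), np.float64(0.00010617493194444904)])
tri (array([0.3349, 0.2075, 0.019 ]), [np.float64(1.5966695732574615e-05), np.float64(1.5966695732601643e-05)])
tri (array([0.3137, 0.4045, 0.0181]), [np.float64(0.0008850490768769572), np.float64(0.0008850490768770264)])
1.7239 [ 0.5486 -0.2546  0.2   ] [ 0.1737  0.4343  0.2823  1.7258 -0.1396  1.0011  0.6598]
1.7239 [ 0.5486 -0.2546  0.142 ] [ 0.1966  0.5026  0.2541  1.7688 -0.1565  0.8898  0.6725]
1.7239 [ 0.5349 -0.1656  0.142 ] [ 0.1382  0.4251  0.1423  1.8789 -0.0784  0.8429  0.4733]
1.7239 [ 0.5303 -0.136   0.09  ] [ 0.1269  0.4826  0.0933  1.9365 -0.0652  0.7253  0.4116]
1.7239 [0.5028 0.0419 0.027 ] [-0.0893  0.5368 -0.0571  2.055   0.0557  0.5512 -0.0327]
1.7239 [0.41 0.31 0.03] [-0.5598  0.548  -0.1705  2.0287  0.1626  0.5775 -0.6892]
-1.4176926535897931 [ 0.5486 -0.2546  0.2   ] [-0.4559  0.8698  1.3546  1.7451 -0.8882  1.294  -1.8774]
-1.4176926535897931 [ 0.5486 -0.2546  0.142 ] [-0.3696  0.8011  1.1295  1.787  -0.8134  1.1053 -1.9404]
-1.4176926535897931 [ 0.5349 -0.1656  0.142 ] [-0.639   0.9145  1.3537  1.902  -0.9777  1.2027 -1.9132]
-1.4176926535897931 [ 0.5303 -0.136   0.09  ] [-0.689   1.0308  1.3507  1.9609 -1.1208  1.1932 -1.8651]
-1.4176926535897931 [0.5028 0.0419 0.027 ] [-1.0567  1.1728  1.3474  2.0836 -1.3124  1.1938 -2.0564]
-1.4176926535897931 [0.41 0.31 0.03] [-0.1226  0.6678 -0.7229  2.0143  0.6768  0.713   2.0203]
```

```bash
python3 - <<'E'
from h import *
from plant import *
np.set_printoptions(precision=4,suppress=True)
ori=[np.pi,0,YAW]
reach(P(-.205,0,.27),ori); 
set_gripper(0.0)
o=observe(); print(o['clock'],toP(o['position']),o['position'][2],o['finger_gap'],o['ft_force'])
move_l(P(-.205,0,.142),velocity=.2)
f0=observe()['ft_force'];print(f0,observe()['clock'])
hit=move_l(P(-.16,0,.142),velocity=.04,contact_N=2)
o=observe(); print(hit,o['clock'],toP(o['position']),o['position'][2],(o['ft_force']-f0)@AX,o['ft_force'])
c=camera('top'); cv2.imwrite('pics/top1.png',c['image'][:,:,::-1])
c=camera('side'); cv2.imwrite('pics/side1.png',c['image'][:,:,::-1])
c=camera('wrist'); cv2.imwrite('pics/wrist1.png',c['image'][:,:,::-1])
a=np.vstack([cv2.imread('pics/top1.png')[150:330,150:470],cv2.imread('pics/side1.png')[160:340,200:520]]);cv2.imwrite('pics/c1.png',cv2.resize(a,None,fx=1.65,fy=1.65))
E
```

```text
4.675 [-0.205  0.   ] 0.269968308706557 0.0004569547870301047 [-0.3676  0.5785  0.7882]
[ 0.1448 -0.1369 -0.747 ] 5.4667
True 6.1417 [-0.1805 -0.0003] 0.1419289069351604 -1.261569870336759 [ 1.2804 -1.2381 -0.0704]
```

View pics/c1.png

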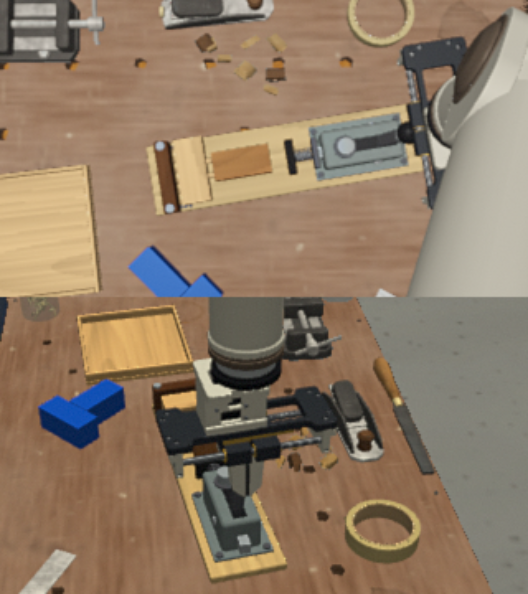

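View pics/wrist1.png

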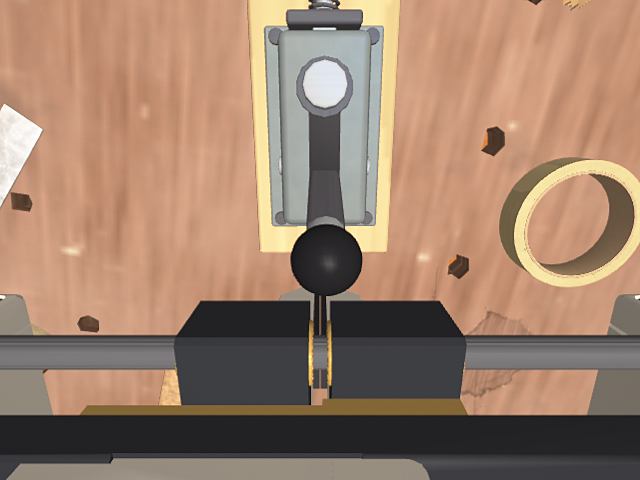

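Contact came at press x -180.5 mm, which is where the knob should be at rest. The knob sits centred ahead of the closed fingers (wrist view 326,260). Now the first stroke.

```bash
cat >> h.py <<'E'
from plant import *
np.set_printoptions(precision=4,suppress=True)
def st(f0):
    o=observe(); return round(o['clock'],2), round(toP(o['position'])[0]*1000,1), round(float(-(o['ft_force']-f0)@AX),2)
def push(x,v=.08,Y=0): return move_l(P(x,Y,.142),velocity=v)
def snap(n):
    c=camera('top'); cv2.imwrite('pics/%s.png'%n,cv2.resize(c['image'][190:290,225:425,::-1],None,fx=4,fy=4,interpolation=cv2.INTER_CUBIC))
E
python3 - <<'E'
from h import *
push(-.19); wait(.15)
f0=observe()['ft_force'].copy(); np.save('f0.npy',f0); print(f0)
for x in (-.17,-.16,-.15,-.14,-.13):
    push(x); wait(.05); print(st(f0))
for x in (-.127,-.125,-.1235,-.122,-.1205):
    push(x,.03); wait(.08); s=st(f0); print(s)
    if s[2]>14: break
snap('s1e')
push(-.187,.15); wait(.15); print(st(f0))
snap('s1')
E
```

```text
[-0.7027 -0.6868 -0.3578]
(7.15, np.float64(-170.3), 2.67)
(7.47, np.float64(-159.4), 1.59)
(7.8, np.float64(-150.5), 3.55)
(8.12, np.float64(-140.2), 3.84)
(8.45, np.float64(-130.4), 4.39)
(8.78, np.float64(-127.7), 3.75)
(9.12, np.float64(-125.8), 3.98)
(9.45, np.float64(-124.7), 5.39)
(9.78, np.float64(-124.6), 8.84)
(10.12, np.float64(-124.4), 11.18)
(10.91, np.float64(-184.9), -0.04)
```

View pics/s1.png

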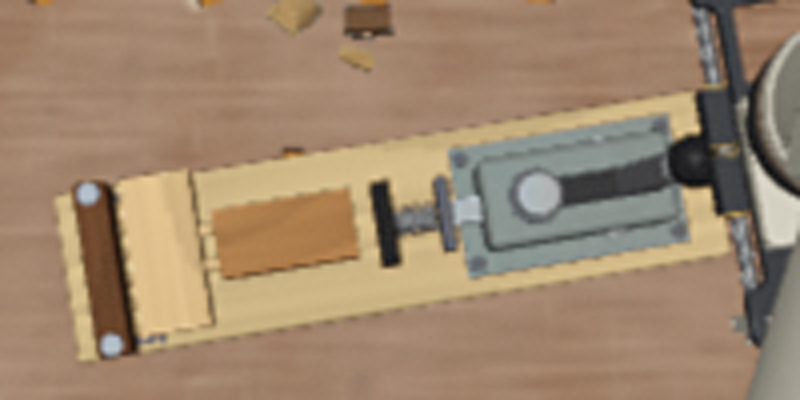

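The pad front went from x≈390 to ≈370 in the crop, about 12 mm, so that was 2 clicks. The swing ends at TCP x -124.5 mm. Strokes 2 and 3 next, with the same monitoring.

```bash
cat >> h.py <<'E'
def stroke(f0,lim=11,step=.002,x0=-.129,xend=-.112):
    push(x0,.1); wait(.05); print(st(f0)); x=x0
    while x<xend:
        x+=step; push(x,.03); wait(.05); s=st(f0); print(s)
        if s[1]>-125 and s[2]>lim: break
def back(f0):
    push(-.187,.15); wait(.1); print('back',st(f0))
E
python3 - <<'E'
from h import *
f0=np.load('f0.npy')
stroke(f0,lim=7.5); back(f0); snap('s2')
stroke(f0,lim=12); snap('s3e'); back(f0); snap('s3')
a=np.vstack([cv2.imread('pics/s2.png'),cv2.imread('pics/s3.png')]); cv2.imwrite('pics/s23.png',cv2.resize(a,None,fx=.75,fy=.75))
E
```

```text
(11.74, np.float64(-130.0), 3.77)
(12.04, np.float64(-128.2), 4.67)
(12.34, np.float64(-126.2), 4.7)
(12.64, np.float64(-124.7), 6.21)
(12.94, np.float64(-124.5), 9.94)
back (13.63, np.float64(-184.7), -1.46)
(14.47, np.float64(-131.9), 6.55)
(14.77, np.float64(-130.4), 6.99)
(15.07, np.float64(-128.7), 7.96)
(15.37, np.float64(-126.8), 8.3)
(15.67, np.float64(-124.8), 9.16)
(15.97, np.float64(-124.2), 11.67)
(16.27, np.float64(-124.1), 15.52)
back (17.03, np.float64(-184.8), -0.59)
```

View pics/s23.png

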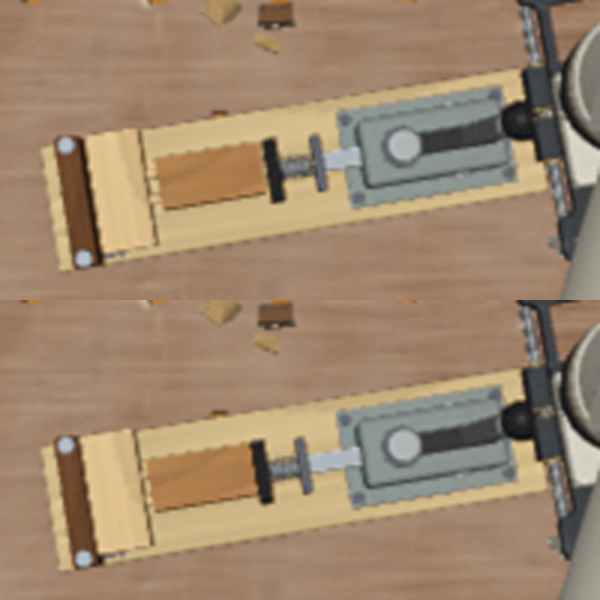

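The joint now sits against the stop with only a sliver of gap left, and the push was 8 to 9 N, so the rail is sliding. Stroke 4 goes in short steps, and I'll watch the steady push.

```bash
python3 - <<'E'
from h import *
f0=np.load('f0.npy')
x=-.168
while x<-.100:
    push(x,.06); wait(.05); s=st(f0); print(x,s)
    if s[2]>20.5 or (s[1]>-124.6 and s[2]>19.5): break
    x+= .004 if s[1]<-132 else .002
snap('s4e')
E
```

```text
-0.168 (17.6, np.float64(-171.8), 8.23)
-0.164 (17.9, np.float64(-168.7), 9.41)
-0.16 (18.2, np.float64(-165.2), 8.97)
-0.156 (18.5, np.float64(-161.1), 9.68)
-0.152 (18.8, np.float64(-156.0), 7.65)
-0.148 (19.1, np.float64(-152.1), 8.27)
-0.144 (19.4, np.float64(-148.3), 9.35)
-0.13999999999999999 (19.7, np.float64(-144.4), 8.72)
-0.13599999999999998 (20.0, np.float64(-140.8), 9.04)
-0.13199999999999998 (20.3, np.float64(-136.8), 9.77)
-0.12799999999999997 (20.6, np.float64(-132.8), 10.12)
-0.12399999999999997 (20.9, np.float64(-129.0), 10.71)
-0.12199999999999997 (21.2, np.float64(-127.5), 11.33)
-0.11999999999999997 (21.5, np.float64(-125.9), 12.63)
-0.11799999999999997 (21.8, np.float64(-124.1), 12.36)
-0.11599999999999996 (22.1, np.float64(-124.0), 16.84)
-0.11399999999999996 (22.4, np.float64(-123.9), 21.02)
```

View pics/s4e.png

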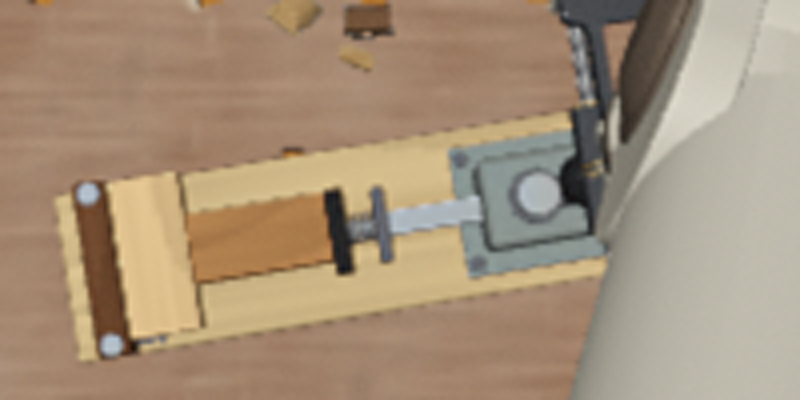

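The joint looks closed, but the steady push just before the end of the swing was only about 12.4 N. The last two readings are the lever's end stop. It needs roughly one more click, so I'll let go and make half a stroke in short steps.

```bash
python3 - <<'E'
from h import *
f0=np.load('f0.npy')
back(f0); snap('s4')
x=-.172
while x<-.100:
    push(x,.06); wait(.05); s=st(f0); print(round(x,4),s)
    if s[2]>19.5 or s[1]>-155: break
    x+= .003
E
```

```text
back (23.18, np.float64(-184.7), -0.18)
-0.172 (23.68, np.float64(-176.0), 8.59)
-0.169 (23.98, np.float64(-174.4), 10.78)
-0.166 (24.28, np.float64(-172.7), 11.72)
-0.163 (24.58, np.float64(-170.6), 14.07)
-0.16 (24.88, np.float64(-168.3), 15.85)
-0.157 (25.18, np.float64(-165.8), 15.25)
-0.154 (25.48, np.float64(-163.2), 15.95)
-0.151 (25.78, np.float64(-160.4), 16.13)
-0.148 (26.08, np.float64(-157.7), 17.1)
-0.145 (26.38, np.float64(-154.5), 15.84)
```

```bash
python3 - <<'E'
from h import *
f0=np.load('f0.npy')
for x in (-.143,-.141,-.139,-.137,-.135):
    push(x,.04); wait(.05); s=st(f0); print(x,s)
    if s[2]>18.5 or s[1]>-149: break
snap('s5e')
back(f0); snap('s5')
a=np.vstack([cv2.imread('pics/s4.png'),cv2.imread('pics/s5.png')]); cv2.imwrite('pics/s45.png',cv2.resize(a,None,fx=.75,fy=.75))
E
```

```text
-0.143 (26.68, np.float64(-152.4), 16.98)
-0.141 (26.98, np.float64(-150.4), 15.95)
-0.139 (27.28, np.float64(-148.3), 16.29)
back (27.9, np.float64(-184.6), -1.02)
```

View pics/s45.png

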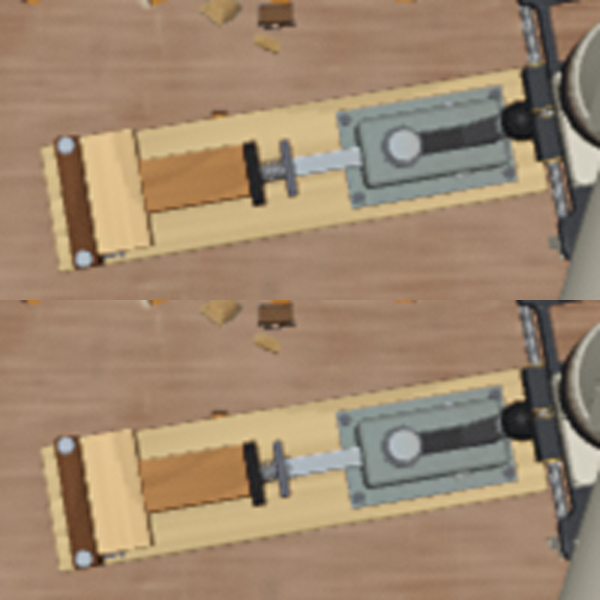

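The bar plate moved on by about one click (290→281) while the pad stood still at ≈254, and the joint shows no gap. The spring is compressed about 13 to 16 mm, which is about 38 to 48 N, and the steady push was 16 to 17 N. That is a proper squeeze, held by the ratchet with the trigger at rest. Now the button.

```bash
python3 - <<'E'
from h import *
move_l(P(-.2,0,.142),velocity=.2)
move_l(P(-.2,0,.235),velocity=.25)
move_l(P(-.08,0,.235),velocity=.25)
move_l(P(-.08,0,.105),velocity=.2); wait(.1)
f0=observe()['ft_force'].copy()
hit=move_l(P(-.08,0,.08),velocity=.03,contact_N=2.5)
o=observe(); z0=o['position'][2]; print(hit,o['clock'],z0,toP(o['position']),o['ft_force']-f0)
z=z0
for i in range(14):
    z-=.0015; move_l(P(-.08,0,z),velocity=.03); wait(.03)
    o=observe(); d=z0-o['position'][2]; F=(o['ft_force']-f0)[2]; print(round(o['clock'],2),round(d*1000,1),round(F,1))
    if d>.0107 or (d>.008 and F>14): break
wait(1.3); snap('b1'); o=observe(); print(o['clock'],z0-o['position'][2],o['ft_force']-f0)
E
```

```text
True 30.8333 0.08865644535867774 [-0.0799 -0.0002] [ 0.4725 -1.4431  2.1225]
31.12 1.5 1.8
31.4 2.6 6.2
31.68 4.4 3.3
31.97 5.9 4.4
32.25 7.4 4.9
32.53 8.9 4.5
32.82 9.4 14.1
34.1667 0.009395003858280654 [-3.3334  0.6926 13.4116]
```

View pics/b1.png

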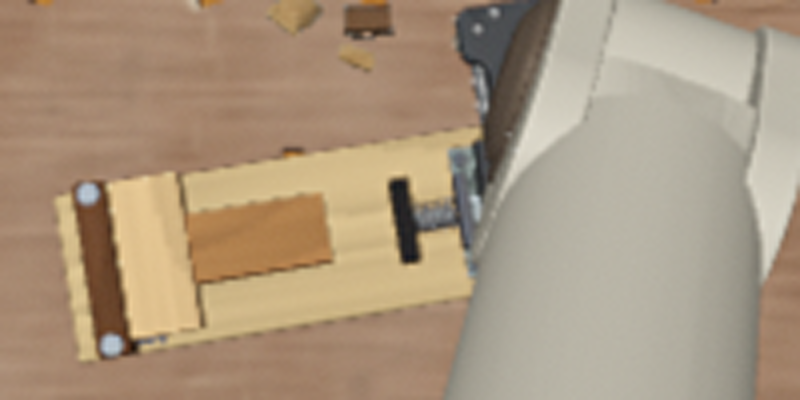

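The pad is back at its starting pixel (≈390–402) with the button bottomed. I'll let it up, measure the rail again and go over the joint.

```bash
python3 - <<'E'
from h import *
move_l(P(-.08,0,.12),velocity=.15)
T=lambda x,y:((x-1.5)/4+225,(y-1.5)/4+190)
r=[toP(plane('top',T(*p),.052)) for p in [(187,212),(323,195),(331,263),(196,282)]]; print(r,np.mean(r,0))
s=[toP(plane('top',T(*p),.052)) for p in [(182,174),(202,326)]]; print(s)
move_l(P(-.08,0,.235),velocity=.25)
set_gripper(.075)
move_l(P(.09,-.003,.20),velocity=.25); wait(.1)
o=observe(); c=camera('wrist'); cv2.imwrite('pics/w2.png',c['image'][:,:,::-1]); print(o['clock'],o['position'],o['eef_rot'],o['finger_gap'])
np.save('w2.npy',np.r_[o['position'],o['eef_rot']])
E
```

```text
[array([ 0.116 , -0.0246]), array([ 0.0383, -0.0217]), array([0.04  , 0.0173]), array([0.1172, 0.0154])] [ 0.0779 -0.0034]
[array([ 0.1154, -0.0465]), array([0.1177, 0.0405])]
37.3917 [0.5079 0.0303 0.2004] [-3.1411  0.0009  1.7203] 0.07491209835426478
```

View pics/w2.png

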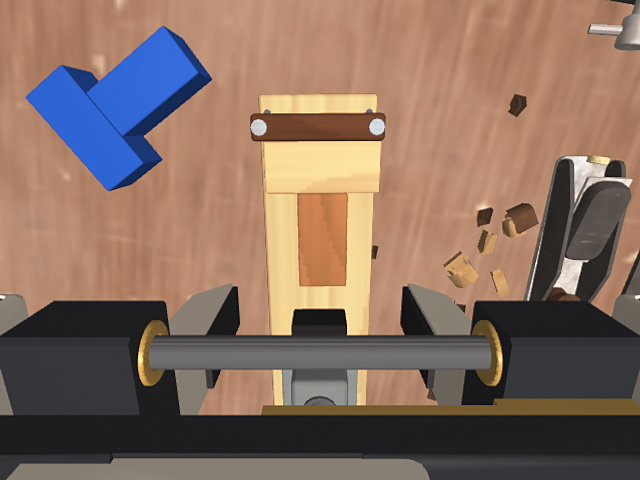

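The wrist view shows the orange-brown rail (299–347, 193–286) butted against the pale stile (265–380, 140–192) with no gap. The blue T (118,100) is the look-alike and stays put. I'll cross-check height and position with wrist and top rays.

```bash
python3 - <<'E'
from h import *
from scipy.spatial.transform import Rotation as Ro
w=np.load('w2.npy'); M=np.array([[3.53945295e-04,-9.57311251e-01,-2.89058893e-01,7.70494724e-02],[9.99999934e-01,3.15271359e-04,1.80352357e-04,-1.84349212e-04],[-8.15213505e-05,-2.89058938e-01,9.57311299e-01,-1.45830838e-01],[0,0,0,1]])
R=Ro.from_euler('xyz',w[3:]).as_matrix(); f=240/np.tan(np.radians(65.07985791827926/2))
def wray(p):
    d=np.array([(p[0]-319.695)/f,(p[1]-241.762)/f,1]); d=R@M[:3,:3]@d; return R@M[:3,3]+w[:3], d/np.linalg.norm(d)
T=lambda x,y:((x-1.5)/4+225,(y-1.5)/4+190)
for n,a,b in [('NR',(323,195),(347,286)),('NL',(331,263),(299,286)),('FR',(187,212),(347,193)),('FL',(196,282),(299,193)),('stR',(182,174),(379,192)),('stL',(202,326),(266,192))]:
    X,e=tri2([ray('top',T(*a)),wray(b)]); o,d=wray(b); Y=o+d*(.052-o[2])/d[2]
    print(n,toP(X),X[2],np.round(e[0],4),'wrist@.052',toP(Y))
E
```

```text
NR [ 0.0383 -0.0235] 0.05562906639744442 0.0021 wrist@.052 [ 0.0366 -0.026 ]
NL [0.0397 0.0159] 0.05783298995426112 0.0016 wrist@.052 [0.0367 0.0147]
FR [ 0.1159 -0.0245] 0.052677327679975086 0.0 wrist@.052 [ 0.1158 -0.0245]
FL [0.1166 0.0143] 0.05316165546632417 0.0013 wrist@.052 [0.116  0.0132]
stR [ 0.1159 -0.0483] 0.050359814806568565 0.0017 wrist@.052 [ 0.1165 -0.0497]
stL [0.1173 0.0398] 0.051835649022757106 0.0008 wrist@.052 [0.1168 0.0391]
```

```bash
python3 - <<'E'
from h import *
gx,gy=.101,-.0045
move_l(P(gx,gy,.10),velocity=.2)
hit=move_l(P(gx,gy,.028),velocity=.08,contact_N=6)
o=observe(); print(hit,o['clock'],o['position'],o['ft_force'])
set_gripper(.03); o=observe(); print('gap',o['finger_gap'],o['clock'])
move_l(P(gx,gy,.045),velocity=.06)
move_l(P(gx,gy,.15),velocity=.15); o=observe(); print(o['clock'],o['finger_gap'],o['ft_force'])
ty=np.arctan2(.196,-.0213); tx=np.array([np.cos(ty),np.sin(ty)])
g=np.array([.4129,.3147])+.004*tx
move_l([g[0],g[1],.15],[np.pi,0,ty],velocity=.25); wait(.1)
c=camera('top'); cv2.imwrite('pics/t1.png',c['image'][:,:,::-1]); c=camera('side'); cv2.imwrite('pics/sd1.png',c['image'][:,:,::-1])
print(observe()['clock'],observe()['finger_gap'])
a=np.vstack([cv2.imread('pics/t1.png')[180:380,80:420],cv2.imread('pics/sd1.png')[80:280,180:520]]);cv2.imwrite('pics/c2.png',cv2.resize(a,None,fx=1.5,fy=1.5))
E
```

```text
False 39.1417 [0.5076 0.0436 0.0284] [ 0.4761 -0.2766  0.4743]
gap 0.03973352152824741 39.7917
41.075 0.039819333315927345 [ 0.3859  0.386  -2.3019]
42.5917 0.039837328646346884
```

View pics/c2.png

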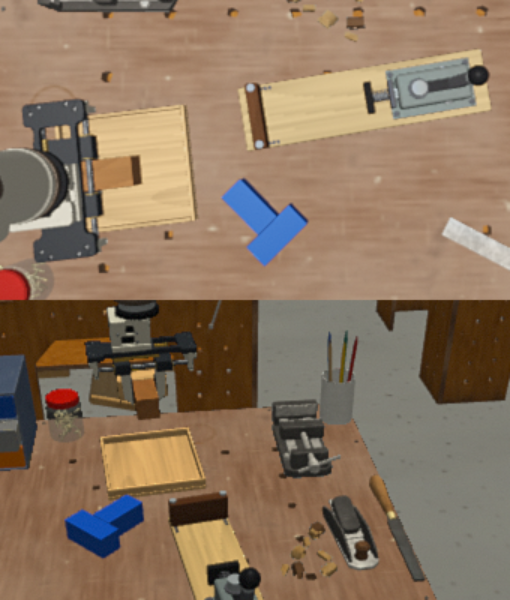

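The joint is in the gripper (gap 39.8 mm) above the tray. The press is empty, with the jaw back and the trigger at rest. Lowering it now.

```bash
python3 - <<'E'
from h import *
ty=np.arctan2(.196,-.0213)
g=np.array([.4129,.3147])+.004*np.array([np.cos(ty),np.sin(ty)])
move_l([g[0],g[1],.045],velocity=.2); wait(.05)
hit=move_l([g[0],g[1],.0195],velocity=.03,contact_N=4)
o=observe(); print(hit,o['clock'],o['position'],o['ft_force'])
set_gripper(.075); wait(.1)
move_l([g[0],g[1],.17],velocity=.15); print(observe()['clock'])
move_l([g[0],g[1],.27],velocity=.3)
move_l([.4,.05,.3],velocity=.3); wait(.2)
c=camera('top'); cv2.imwrite('pics/t2.png',c['image'][:,:,::-1]); c=camera('side'); cv2.imwrite('pics/sd2.png',c['image'][:,:,::-1])
print(observe()['clock'])
a=np.vstack([cv2.resize(cv2.imread('pics/t2.png')[235:345,100:225],None,fx=3,fy=3),cv2.resize(cv2.imread('pics/sd2.png')[140:230,225:350],None,fx=3,fy=3)]);cv2.imwrite('pics/c3.png',a)
E
```

```text
True 44.0333 [0.4122 0.3184 0.022 ] [0.424  0.5737 3.2388]
46.0333
47.8667
```

View pics/c3.png

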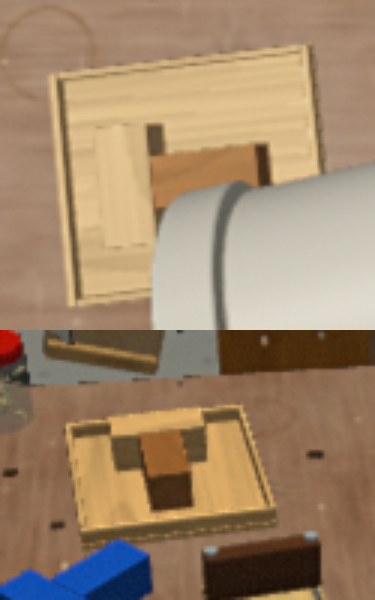

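View pics/t2.png

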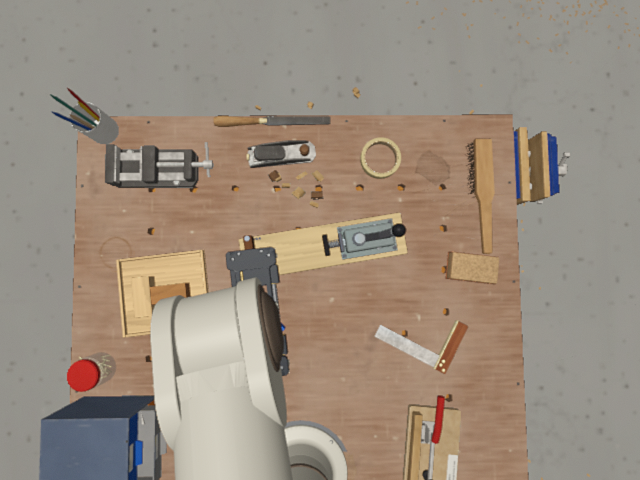

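The joint lies flat and closed inside the tray, clear of the walls. The other things are at their starting pixels, and the robot touches nothing.

```bash
python3 - <<'E'
from plant import *
print(observe()['ft_force'],observe()['joint_vel']); job_done(); print(observe()['clock'])
E
```

```text
[-0.72574817 -0.57318103  0.14641301] [ 5.40823223e-04 -3.68045695e-03  6.23681733e-03  4.45589762e-06
  6.88180502e-04  2.71582614e-04  2.89505024e-03]
the job is handed in; nothing more can be done
the job is handed in; nothing more can be done
```

I closed the joint in the press, released it and laid it flat in the tray. The job was handed in at about 48 s of the 72 s.

- **Squeeze:** I pumped four full strokes and then one single click, nine clicks in all. The steady push had risen to about 16–17 N when I let go, and the ratchet held the squeeze with the trigger back at rest. From the pictures the spring was compressed about 13–16 mm, or about 38–48 N on the pad. That is above the 24 N needed and below the 66 N that crushes.
- **Release:** I held the button at its bottom for over 1 s. The picture showed the jaw fully back before I let the button up.
- **Placing:** I lifted the joint by the rail, with the fingers reading 39.8 mm. I lowered it into the tray until it touched, then opened the gripper and backed away.
- **Last checks:** The side view shows the joint lying flat inside the walls with no gap between rail and stile. In the top view the plane, tape and sanding block are at their starting pixels. The arm hid part of the tray and all of the blue T there; the side view's crop shows only part of the blue T, so I did not check its position closely.

- **Disagreements:** The button travelled only 9.4 mm from where I first felt contact until it bottomed, not the stated 12 mm. Contact was probably felt late, and the jaw's full return shows it was deep enough. Two of the rail's near corners measured 56–58 mm high instead of 52 mm, while the other corners agreed within about 2 mm.

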